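# Wind up the cup's lift

## Robot

A 6-joint arm with a two-finger parallel gripper is mounted at the origin on the work surface; the furniture and walls round the work are solid. World frame = base frame: x ahead of the robot, y to its left, z up, the work surface at z = 0. Lengths are in m, angles in degrees, forces in N, time in s.
With the tool pointing down it reaches from about 0.4 to 0.825 m from the base axis. Payload 7 kg.
Tool frame: the origin (TCP) lies at the very end of the fingers, on their centre line; the grasp point (between the pads) lies 19 mm behind it; z points along the fingers, y is the line along which they close (so a half turn about z gives the same grasp; the last joint's range is limited). The gripper opens to 88 mm and grips with 3 to 60 N. Pads are 19 mm wide; open, the fingers measure 130 mm over their backs; the gripper's body (78 mm by 193 mm) begins 47 mm behind the grasp point.
Start: joints at [-60.785, 20.546, 0.682, 0, -70.136, -16.507], TCP at [0.148, -0.658, 0.227] pointing down, gripper open.
Joint ranges: [-176.03, 176.03], [-82.01, 121.73], [-58.28, 71.71], [-173.87, 95.51], [-174.79, -0.11], [-173.66, 173.66]. Speed limits (degrees/s): [136.94, 136.94, 172.46, 180, 180, 180].

## Interface

Orientations are given as [roll, pitch, yaw] about the fixed x, y, z axes, in that order (R = Rz(yaw) Ry(pitch) Rx(roll)).
In Python, from plant import r, cams, recognise, mark_of gives the robot as it stands.
- The arm moves only by the tool step_arm, never from a script. Its arguments are lists of equal length, an entry for each row: "fingers": the finger opening in cm, from 0 to 8.76; "travel": the shift along the tool's x, y, z in cm, a list of three; "delta_rot": the turn, a rotation vector about the tool's x, y, z in degrees, a list of three. In form: {"fingers": [fingers, ...], "travel": [[tx, ty, tz], ...], "delta_rot": [[rx, ry, rz], ...]}. A call has 1 to 10 rows; each row shifts and turns the commanded pose from where the row before left it, along the tool's axes as they then stand; what a row does not reach is not made up. A row lasts 1/8 s, in which the tool goes at most 62.5 mm and 10.7 degrees, less where a joint would pass 70% of its speed; a pose out of reach is approached as far as the arm can. A call with a gripper value outside its range is refused whole. The fingers move at their own pace and stop on an object; "squeeze" is the grip in N (left out, the last holds). Time passes only in rows, so rows that do not move let the fingers close. It gives the time, the measured TCP pose, the force, the opening and the grip force at its end, in the units of the state.
- r.get_obs(): the state, without advancing time (a new reading comes with each control period).
- cams.read_camera(name): name is "side" or "top" or "wrist"; returns a dict with "pixels" (400x640x3 uint8, blue, green, red), "fx", "fy", "cx", "cy" (pixels), "xyz" and "attitude" of the camera in the world; the wrist camera has in their place "mount" (4x4, takes a point from camera to tool coordinates, whose origin is the TCP and whose axes are the flange's). Camera axes: x right, y down, z forward; pixel columns grow to the right and rows downward; lengths in m; the calibration is good to about 2 mm. A picture is of the moment at which its call begins: read the wrist's pose just before it. There is no depth.
- r.sign_off(): hands the job in; it is judged then, once.
Trained networks look in a picture, given as the dict that the camera call returned (one of the last four; its "shot" number tells which), for a name from the list of things; names that differ only in an ending like _2 or _b are one class to them, and where a whole thing is asked for, a point or a joint stands for the part that bears it (a point fixed in the world has none). Each returns a list of dicts, best first, with "score" (0 to 1); they miss things now and then, are a little off and sometimes report something else, mostly with a low value. They report only what shows in the picture. A call takes as long as a camera call.
- recognise(picture, thing): "uv" ([column, row] in pixels, amid what is visible of it).
- mark_of(picture, thing): "uv" ([column, row] in pixels: a listed point, or the origin of a listed thing).
The state is a dict: "time": time; "joints": joint angles; "qd": joint speeds; "joint_efforts": joint torques, N m; "position": TCP position; "eef_rot": TCP orientation; "contact_force": force on the tool from outside, world axes, zero at the start; "wrist_torque": the same for the moment, N m; "opening": finger opening in m; "grip_force": force on a finger pad.
Only numpy, scipy, OpenCV 4.12 (cv2) and the standard library are available. Lean on these libraries where they do the work, as an engineer would, in place of code of your own. Each camera call takes 0.05 s, during which the arm holds its last target. There are 200 camera calls.

## Task

Two small hand-cranked lifts stand on the pottery table: one carries a clay test cup, the other a glass jar. Take the crank knob of the lift that carries the cup and wind it clockwise (seen from above), round and round, until its platform is fully up against the stop; the cup must stay upright on the platform. Let go of the knob, and leave the other lift's crank alone.

Things in the scene. Friction and masses are not known exactly. Their poses are not given: they have to be found in the camera images.
- knob_a_centre (a point): Centre of the crank knob of the lift that carries the cup: upright black cylinder, 25 mm wide, 38 mm high, at z = 0.218; it spins freely on its pin, so fingers can hold it from above and go round without turning. It stands on a flat crank arm, 45 mm from the vertical axis; its underside is 20 mm below this point, and all else on the lift, hub and raised cup included, is lower still.
- crank_a_axis (a point): Point on the vertical crank axis of the lift that carries the cup, at the height of the knob's centre (0.218 m above the table). The knob moves on a level circle of radius 45 mm about it. The crank sits on a grey column 40 x 46 mm wide and about 0.18 m high, on a foot 170 x 90 mm fixed to the table. Its x axis points from the column to the platform.
- crank_a (a joint): Crank angle of the lift that carries the cup, in rad: grows clockwise seen from above, about 25 mm of platform rise for each full turn. 0 = platform at the bottom (the knob is then on the side away from the platform), 12.57 (two turns) = platform fully up, where it meets a hard stop. Turning takes about 2 N at the knob and it stays where it is left.
- platform_a_top (a point): Centre of the top face of the platform under the cup: a bare metal disc 90 mm in diameter, 85 mm from the crank axis, carried by a steel carriage that slides up the column. It is 0.050 m above the table at the bottom and 0.100 m when fully up; the carriage then touches the steel stop tab on the column.
- cup_centre (a point): Centre (half-way up) of the loose clay test cup that stands on the platform: round, 64 mm wide, 63 mm high, pale foot and glazed brown upper half; z axis up.
- knob_b_centre (a point): Centre of the crank knob of the other, equal lift, which carries the glass jar. Not to be turned.
- crank_b (a joint): Crank angle of the other lift, in rad, with the same meaning. To be left alone.
- jar_centre (a point): Centre (half-way up) of the loose lidded glass jar on the other lift's platform: 52 mm wide, 94 mm high, black lid; z axis up.

How it is judged (in metres and radians):
At the end, for the whole second after the job is handed in: The cup's lift is wound up (crank angle over 10.8 rad of 12.57, platform over 0.090 m high, i.e. within about 7 mm of its top position) and at rest; the cup stands upright (within 0.2 rad) on its platform, within 30 mm of the platform's centre; the jar still stands upright (value of joint crank_a above 10.8 rad and velocity of joint crank_a below 0.1 rad/s and height (world z) of platform_a_top above 0.09 m and horizontal distance between cup_centre and platform_a_top below 0.03 m and z of cup_centre in the frame of platform_a_top between 0.02 and 0.045 m and angle between each of cup_centre, jar_centre's own z axis and vertical below 0.2 rad); the robot touches nothing.
It fails at once if the other lift's crank was turned (value of joint crank_b above 1.5 rad).
It fails at once if the cup was tipped (angle between cup_centre's own z axis and vertical above 0.5 rad).
It fails at once if the jar was tipped (angle between jar_centre's own z axis and vertical above 0.5 rad).
It also fails if it takes over 64 s, if anything falls off the work surface, if the arm or the gripper's body presses on something with over 40 N, if the wrist force passes 120 N, or if a joint passes its speed limit or range.

## Working session

There is one attempt and no reset: what is moved stays moved. The work goes in short steps, Python scripts to look and compute and a tool call to move; the robot and the scene stay as the last step left them, time stands still between calls to the robot, and variables do not carry over. Pictures are saved under pics/ and viewed, at most 10 in all, crops included, and the job is handed in when it is done.

Besides the shell and the picture viewer there is one more tool, called as name(argument=value, ...) on one line, values as JSON. step_arm: Moves the arm, as the interface text tells. Its arguments: {"type":"object","properties":{"fingers":{"type":"array"},"travel":{"type":"array"},"delta_rot":{"type":"array"},"squeeze":{"type":"number"}},"required":["fingers","travel","delta_rot"]}

```bash
mkdir -p pics; cat > h.py <<'E'
import numpy as np, cv2
from scipy.spatial.transform import Rotation as R
from plant import r,cams,recognise,mark_of
def rot(a):
    a=np.array(a,float)
    if a.shape==(3,3): return a
    if a.shape==(3,): return R.from_euler('xyz',a,degrees=True).as_matrix()
    return R.from_quat(a).as_matrix()
def ray(p,uv,M=None):
    d=np.array([(uv[0]-p['cx'])/p['fx'],(uv[1]-p['cy'])/p['fy'],1])
    if M is not None: return M[:3,3],M[:3,:3]@d
    return np.array(p['xyz']),rot(p['attitude'])@d
def atz(p,uv,z,M=None):
    o,d=ray(p,uv,M); return o+d*(z-o[2])/d[2]
E
python3 - <<'E'
from h import *
print(r.get_obs())
for n in ['top','side']:
    p=cams.read_camera(n); cv2.imwrite(f'pics/{n}1.png',p['pixels']); print(n,{k:v for k,v in p.items() if k!='pixels'})
    for t,z in [('knob_a_centre',.218),('crank_a_axis',.218),('platform_a_top',.05),('cup_centre',.0815),('jar_centre',.097),('knob_b_centre',.218)]:
        for q in mark_of(p,t)[:3]: print(t,q,atz(p,q['uv'],z).round(3))
E
```

```text
{'time': 0.0, 'joints': array([-6.07843596e+01,  2.05908991e+01,  6.33205414e-01, -2.03536231e-02,
       -7.01371100e+01, -1.65076501e+01]), 'qd': array([-0.03641376, -0.01954646, -0.04830908,  0.01558638,  0.12643338,
       -0.07622292]), 'joint_efforts': array([ 1.82652529e-03, -5.82714450e+01,  2.93057764e+01,  6.99691281e+00,
        6.99841767e-03, -1.70477283e-04]), 'position': array([ 0.1483565 , -0.65797777,  0.2256237 ]), 'eef_rot': array([ 1.79903667e+02, -8.59542351e-03, -1.67298934e+02]), 'contact_force': array([-0.25037347,  0.10418142, -0.052556  ]), 'wrist_torque': array([ 0.00644842, -0.01292861, -0.00521103]), 'grip_force': 0.0, 'opening': 0.08738064818195622}
top {'fx': 373.13086340096794, 'fy': 373.13086340096794, 'cx': 325.2592713272259, 'cy': 200.6934659311517, 'xyz': array([0.4169365 , 0.0231603 , 1.00745685]), 'attitude': array([-170.41486549,    1.46654649,  -90.90278502]), 'shot': 1}
knob_a_centre {'uv': [363.2, 225.4], 'score': 0.67} [ 0.496 -0.038  0.218]
crank_a_axis {'uv': [375.1, 205.0], 'score': 0.94} [ 0.539 -0.065  0.218]
platform_a_top {'uv': [380.
[... 306 characters left out ...]
: 0.68} [0.497 0.263 0.218]
side {'fx': 371.9337465348078, 'fy': 371.9337465348078, 'cx': 321.3630978428187, 'cy': 199.28839327677684, 'xyz': array([0.09699637, 0.6872845 , 0.51725369]), 'attitude': array([-114.40383129,    1.5323756 , -145.02620174]), 'shot': 2}
knob_a_centre {'uv': [361.0, 169.2], 'score': 0.56} [ 0.5   -0.038  0.218]
crank_a_axis {'uv': [352.0, 165.0], 'score': 0.97} [ 0.534 -0.053  0.218]
platform_a_top {'uv': [336.2, 213.3], 'score': 0.47} [ 0.608 -0.094  0.05 ]
cup_centre {'uv': [335.3, 204.8], 'score': 0.81} [ 0.604 -0.083  0.082]
jar_centre {'uv': [250.6, 249.8], 'score': 0.7} [0.617 0.226 0.097]
knob_b_centre {'uv': [278.1, 220.7], 'score': 0.64} [0.494 0.265 0.218]
```

View pics/top1.png

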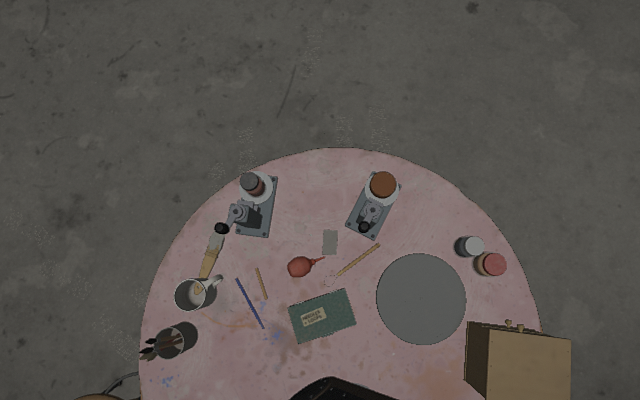

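View pics/side1.png

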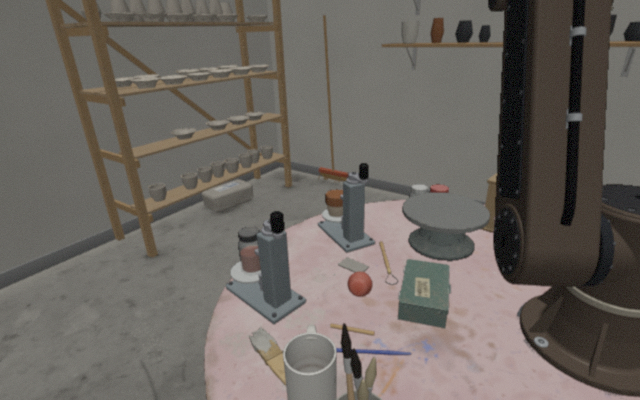

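Top view: the cup is at (383,184) with its knob at (364,227), and the jar is at (254,183). The side view agrees. I'll move to a hover above knob A at about (0.498, -0.038).

step_arm(fingers=[8.7, 8.7, 8.7, 8.7, 8.7, 8.7, 8.7, 8.7, 8.7, 8.7], travel=[[0, 0, -4], [0, 0, -4], [-2.5, 4.4, 0], [-2.5, 4.4, 0], [-2.5, 4.4, 0], [-2.5, 4.4, 0], [-2.5, 4.4, 0], [-2.5, 4.4, 0], [-2.5, 4.4, 0], [-2.5, 4.4, 0]], delta_rot=[[0, 0, 6.35], [0, 0, 6.35], [0, 0, 0], [0, 0, 0], [0, 0, 0], [0, 0, 0], [0, 0, 0], [0, 0, 0], [0, 0, 0], [0, 0, 0]])

```text
time: 1.95
position: [0.3489, -0.305, 0.3069]
eef_rot: [-180.0, 0.1, -180.0]
contact_force: [0.4, -0.3, -0.3]
opening: 0.087
grip_force: 0.0
```

step_arm(fingers=[8.7, 8.7, 8.7, 8.7, 8.7, 8.7, 8.7], travel=[[-2.5, 4.4, 0], [-2.5, 4.4, 0], [-2.5, 4.4, 0], [-2.5, 4.4, 0], [-2.5, 4.4, 0], [0, 0, 0], [0, 0, 0]], delta_rot=[[0, 0, 0], [0, 0, 0], [0, 0, 0], [0, 0, 0], [0, 0, 0], [0, 0, 0], [0, 0, 0]])

```text
time: 2.82
position: [0.4732, -0.0863, 0.3065]
eef_rot: [-180.0, -0.0, -179.9]
contact_force: [-0.6, -0.2, -0.3]
opening: 0.0875
grip_force: 0.0
```

```bash
python3 - <<'E'
from h import *
for i in range(2):
    o=r.get_obs(); p=cams.read_camera('wrist'); T=np.eye(4); T[:3,:3]=rot(o['eef_rot']); T[:3,3]=o['position']
    M=T@np.array(p['mount']); print(o['time'],o['position'],o['eef_rot'],M.round(3).tolist())
    for t,z in [('knob_a_centre',.218),('crank_a_axis',.218),('platform_a_top',.05),('cup_centre',.0815)]:
        for q in mark_of(p,t)[:2]: print(t,q,atz(p,q['uv'],z,M).round(4))
cv2.imwrite('pics/w1.png',p['pixels'])
E
```

```text
2.825 [ 0.47322406 -0.0862685   0.30653807] [-1.79994443e+02 -1.41500330e-02 -1.79937317e+02] [[-0.002, 0.955, 0.297, 0.392], [1.0, 0.002, 0.0, -0.086], [-0.0, 0.297, -0.955, 0.464], [0.0, 0.0, 0.0, 1.0]]
knob_a_centre {'uv': [372.5, 217.7], 'score': 0.71} [ 0.4927 -0.0391  0.218 ]
crank_a_axis {'uv': [347.8, 255.5], 'score': 0.77} [ 0.533  -0.0613  0.218 ]
crank_a_axis {'uv': [314.7, 243.1], 'score': 0.21} [ 0.5195 -0.094   0.218 ]
platform_a_top {'uv': [315.1, 241.4], 'score': 0.62} [ 0.6032 -0.0987  0.05  ]
cup_centre {'uv': [315.2, 254.0], 'score': 0.62} [ 0.6085 -0.0977  0.0815]
3.075 [ 0.47306803 -0.0871797   0.30677074] [1.79995034e+02 2.61974899e-02 1.79928521e+02] [[0.001, 0.955, 0.298, 0.392], [1.0, -0.001, -0.0, -0.087], [-0.0, 0.298, -0.955, 0.465], [0.0, 0.0, 0.0, 1.0]]
knob_a_centre {'uv': [373.7, 216.4], 'score': 0.91} [ 0.4915 -0.0389  0.218 ]
crank_a_axis {'uv': [350.0, 256.1], 'score': 0.72} [ 0.5338 -0.0602  0.218 ]
platform_a_top {'uv': [314.1, 245.2], 'score': 0.91} [ 0.6103 -0.1016  0.05  ]
cup_centre {'uv': [314.2, 252.8], 'score': 0.73} [ 0.6066 -0.1004  0.0815]
```

View pics/w1.png

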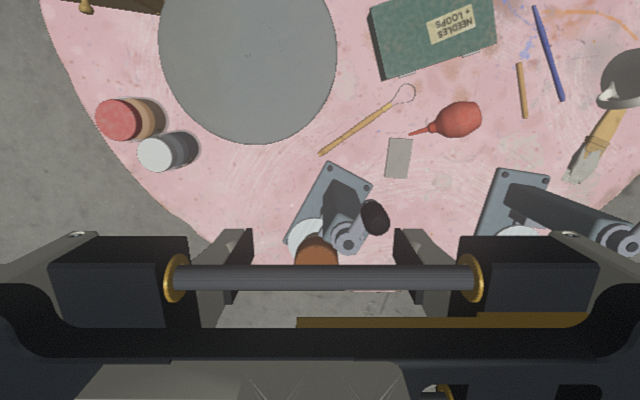

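The wrist view shows knob A at (375,216), hub screw at (346,243) and the cup at (315,250). All the estimates agree: knob (0.4955, -0.0385), axis (0.535, -0.0605), radius about 45 mm. I'll go down and grip.

step_arm(fingers=[8.7, 8.7, 8.7, 7.0, 6.0, 6.0, 6.0], travel=[[-2.2, 4.8, 0], [0, 0, 3], [0, 0, 3], [0, 0, 2], [0, 0, 2], [0, 0, 0], [0, 0, 0]], delta_rot=[[0, 0, 0], [0, 0, 0], [0, 0, 0], [0, 0, 0], [0, 0, 0], [0, 0, 0], [0, 0, 0]])

```text
time: 4.2
position: [0.4959, -0.0384, 0.2074]
eef_rot: [-180.0, 0.1, -180.0]
contact_force: [0.4, 0.1, 0.1]
opening: 0.0607
grip_force: 0.0
```

```bash
python3 - <<'E'
from h import *
o=r.get_obs(); p=cams.read_camera('wrist'); T=np.eye(4); T[:3,:3]=rot(o['eef_rot']); T[:3,3]=o['position']
M=T@np.array(p['mount']); print(o['position'],o['contact_force'])
for t,z in [('knob_a_centre',.218),('crank_a_axis',.218),('platform_a_top',.05)]:
    for q in mark_of(p,t)[:2]: print(t,q,atz(p,q['uv'],z,M).round(4))
cv2.imwrite('pics/w2.png',p['pixels'])
E
```

```text
[ 0.49590166 -0.03843597  0.20741468] [0.41661993 0.09555453 0.08423627]
knob_a_centre {'uv': [321.9, 244.2], 'score': 0.85} [ 0.4916 -0.0388  0.218 ]
crank_a_axis {'uv': [290.0, 301.6], 'score': 0.98} [ 0.5315 -0.0587  0.218 ]
platform_a_top {'uv': [320.1, 242.0], 'score': 0.57} [ 0.5764 -0.0417  0.05  ]
```

View pics/w2.png

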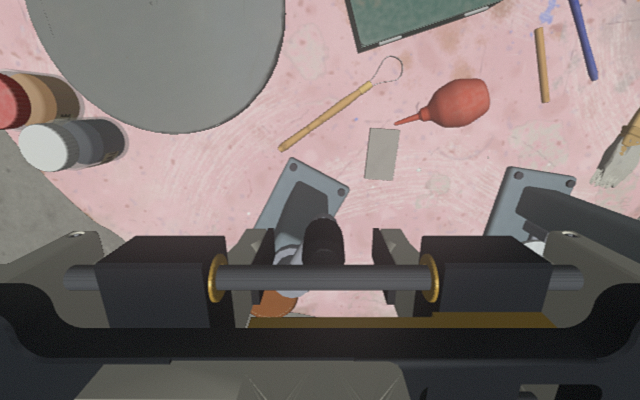

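The knob is between the fingers, at about (322,240), with the pads at columns 262 and 378. I'll shift 2 mm back in x and close.

step_arm(fingers=[6, 2.0, 2.0, 2.0, 2.0, 2.0, 2.0], travel=[[0.2, 0, 0], [0, 0, 0], [0, 0, 0], [0, 0, 0], [0, 0, 0], [0, 0, 0], [0, 0, 0]], delta_rot=[[0, 0, 0], [0, 0, 0], [0, 0, 0], [0, 0, 0], [0, 0, 0], [0, 0, 0], [0, 0, 0]], squeeze=20)

```text
time: 5.28
position: [0.4934, -0.0384, 0.2066]
eef_rot: [-180.0, -0.0, -180.0]
contact_force: [-0.3, -1.1, 0.1]
opening: 0.0234
grip_force: 20.0
```

```bash
python3 - <<'E'
import numpy as np
# clockwise from 151 deg, 12 deg/row, tool (-dx,dy) cm
a=np.radians(151-12*np.arange(31)); d=4.5*np.diff(np.c_[np.cos(a),np.sin(a)],axis=0)*[-1,1]
print([[round(x,2),round(y,2),0] for x,y in d])
E
```

```text
[[np.float64(-0.54), np.float64(0.77), 0], [np.float64(-0.69), np.float64(0.64), 0], [np.float64(-0.81), np.float64(0.48), 0], [np.float64(-0.89), np.float64(0.31), 0], [np.float64(-0.93), np.float64(0.11), 0], [np.float64(-0.94), np.float64(-0.08), 0], [np.float64(-0.9), np.float64(-0.28), 0], [np.float64(-0.82), np.float64(-0.46), 0], [np.float64(-0.71), np.float64(-0.62), 0], [np.float64(-0.57), np.float64(-0.75), 0], [np.float64(-0.4), np.float64(-0.85), 0], [np.float64(-0.21), np.float64(-0.92), 0], [np.float64(-0.02), np.float64(-0.94), 0], [np.float64(0.18), np.float64(-0.92), 0], [np.float64(0.37), np.float64(-0.87), 0], [np.float64(0.54), np.float64(-0.77), 0], [np.float64(0.69), np.float64(-0.64), 0], [np.float64(0.81), np.float64(-0.48), 0], [np.float64(0.89), np.float64(-0.31), 0], [np.float64(0.93), np.float64(-0.11), 0], [np.float64(0.94), np.float64(0.08), 0], [np.float64(0.9), np.float64(0.28), 0], [np.float64(0.82), np.float64(0.46), 0], [np.float64(0.71), np.float64(0.62), 0], [np.float64(0.57), np.float64(0.75), 0], [np.float64(0.4), np.float64(0.85), 0], [np.float64(0.21), np.float64(0.92), 0], [np.float64(0.02), np.float64(0.94), 0], [np.float64(-0.18), np.float64(0.92), 0], [np.float64(-0.37), np.float64(0.87), 0]]
```

step_arm(fingers=[2.0, 2.0, 2.0, 2.0, 2.0, 2.0], travel=[[-0.54, 0.77, 0], [-0.69, 0.64, 0], [-0.81, 0.48, 0], [-0.89, 0.31, 0], [-0.93, 0.11, 0], [0, 0, 0]], delta_rot=[[0, 0, 0], [0, 0, 0], [0, 0, 0], [0, 0, 0], [0, 0, 0], [0, 0, 0]])

```text
time: 6.02
position: [0.5331, -0.0155, 0.2065]
eef_rot: [-179.9, 0.0, -180.0]
contact_force: [0.3, -5.7, -0.8]
opening: 0.0231
grip_force: 20.0
```

```bash
python3 - <<'E'
from h import *
o=r.get_obs(); print(o['position'],o['contact_force'],o['wrist_torque'])
for n in ['top','side']:
    p=cams.read_camera(n)
    for t,z in [('knob_a_centre',.218),('crank_a_axis',.218)]:
        for q in mark_of(p,t)[:2]: print(t,q,atz(p,q['uv'],z).round(4))
cv2.imwrite('pics/s2.png',cv2.resize(p['pixels'][130:270,270:450],None,fx=4,fy=4))
E
```

```text
[ 0.53314372 -0.01549418  0.20650519] [ 0.3442477  -5.71903465 -0.81676427] [-2.09281911e+00 -3.42274635e-01 -1.48121419e-03]
crank_a_axis {'uv': [374.6, 207.1], 'score': 0.97} [ 0.5346 -0.0638  0.218 ]
knob_a_centre {'uv': [342.5, 171.8], 'score': 0.6} [ 0.5283 -0.0008  0.218 ]
crank_a_axis {'uv': [351.7, 163.2], 'score': 0.81} [ 0.5413 -0.0642  0.218 ]
```

View pics/s2.png

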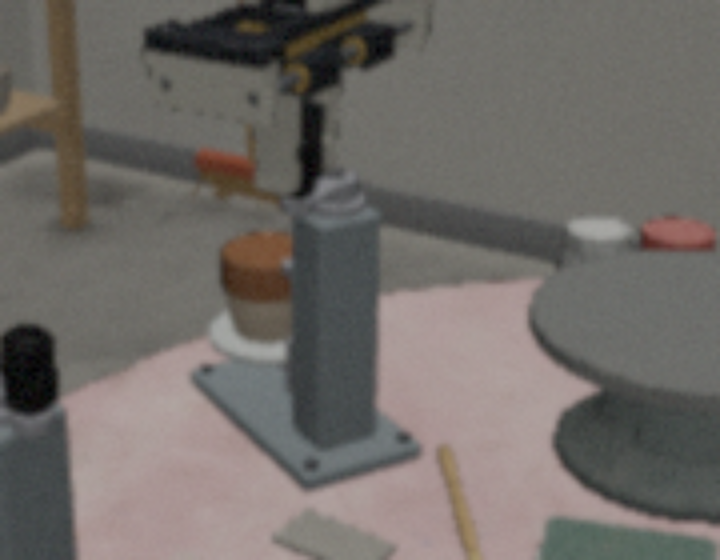

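The side crop shows the fingers on the knob and the crank arm turned along with it. The radial force is only about 6 N, so I'll continue.

step_arm(fingers=[2.0, 2.0, 2.0, 2.0, 2.0, 2.0, 2.0, 2.0, 2.0, 2.0], travel=[[-0.94, -0.13, 0], [-0.9, -0.33, 0], [-0.82, -0.46, 0], [-0.71, -0.62, 0], [-0.57, -0.75, 0], [-0.4, -0.85, 0], [-0.21, -0.92, 0], [-0.02, -0.94, 0], [0.18, -0.92, 0], [0.37, -0.87, 0]], delta_rot=[[0, 0, 0], [0, 0, 0], [0, 0, 0], [0, 0, 0], [0, 0, 0], [0, 0, 0], [0, 0, 0], [0, 0, 0], [0, 0, 0], [0, 0, 0]])

```text
time: 7.58
position: [0.5717, -0.0833, 0.2064]
eef_rot: [179.9, -0.0, 180.0]
contact_force: [-6.1, 6.2, 4.3]
opening: 0.0237
grip_force: 20.0
```

step_arm(fingers=[2.0, 2.0, 2.0, 2.0, 2.0, 2.0, 2.0, 2.0, 2.0, 2.0], travel=[[0.54, -0.77, 0], [0.69, -0.64, 0], [0.81, -0.48, 0], [0.89, -0.31, 0], [0.93, -0.11, 0], [0.94, 0.08, 0], [0.9, 0.28, 0], [0.82, 0.46, 0], [0.71, 0.62, 0], [0.57, 0.75, 0]], delta_rot=[[0, 0, 0], [0, 0, 0], [0, 0, 0], [0, 0, 0], [0, 0, 0], [0, 0, 0], [0, 0, 0], [0, 0, 0], [0, 0, 0], [0, 0, 0]])

```text
time: 8.82
position: [0.494, -0.0841, 0.2066]
eef_rot: [-180.0, 0.0, -180.0]
contact_force: [5.6, 0.5, -5.9]
opening: 0.0231
grip_force: 20.0
```

step_arm(fingers=[2.0, 2.0, 2.0, 2.0, 2.0, 2.0], travel=[[0.4, 0.85, 0], [0.21, 0.92, 0], [0.02, 0.94, 0], [-0.18, 0.92, 0], [-0.37, 0.87, 0], [0, 0, 0]], delta_rot=[[0, 0, 0], [0, 0, 0], [0, 0, 0], [0, 0, 0], [0, 0, 0], [0, 0, 0]])

```text
time: 9.57
position: [0.4934, -0.0385, 0.2065]
eef_rot: [180.0, -0.0, -180.0]
contact_force: [-1.3, 1.8, 1.4]
opening: 0.0232
grip_force: 20.0
```

```bash
python3 - <<'E'
from h import *
o=r.get_obs(); print(o['position'],o['contact_force'],o['opening'])
p=cams.read_camera('side')
for t,z in [('cup_centre',.1065),('platform_a_top',.075)]:
    for q in mark_of(p,t)[:2]: print(t,q,atz(p,q['uv'],z).round(4))
cv2.imwrite('pics/s3.png',cv2.resize(p['pixels'][130:270,270:450],None,fx=4,fy=4))
E
```

```text
[ 0.4934102  -0.03847596  0.20653145] [-1.30261215  1.81455923  1.40571798] 0.02320166953969414
cup_centre {'uv': [250.1, 247.1], 'score': 0.58} [0.6135 0.2297 0.1065]
cup_centre {'uv': [336.0, 194.6], 'score': 0.56} [ 0.6087 -0.0951  0.1065]
platform_a_top {'uv': [334.9, 209.0], 'score': 0.55} [ 0.5977 -0.072   0.075 ]
```

View pics/s3.png

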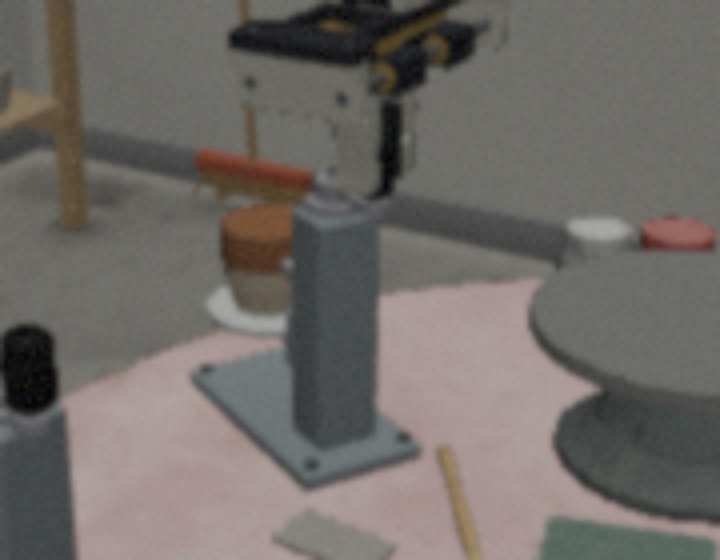

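One turn is done: the platform has risen and the cup is upright (crop 262,255). Now the second turn.

step_arm(fingers=[2.0, 2.0, 2.0, 2.0, 2.0, 2.0, 2.0, 2.0, 2.0, 2.0], travel=[[-0.54, 0.77, 0], [-0.69, 0.64, 0], [-0.81, 0.48, 0], [-0.89, 0.31, 0], [-0.93, 0.11, 0], [-0.94, -0.08, 0], [-0.9, -0.28, 0], [-0.82, -0.46, 0], [-0.71, -0.62, 0], [-0.57, -0.75, 0]], delta_rot=[[0, 0, 0], [0, 0, 0], [0, 0, 0], [0, 0, 0], [0, 0, 0], [0, 0, 0], [0, 0, 0], [0, 0, 0], [0, 0, 0], [0, 0, 0]])

```text
time: 10.98
position: [0.5719, -0.0388, 0.2065]
eef_rot: [-180.0, 0.0, -180.0]
contact_force: [-1.6, 2.7, 1.5]
opening: 0.0237
grip_force: 20.0
```

step_arm(fingers=[2.0, 2.0, 2.0, 2.0, 2.0, 2.0, 2.0, 2.0, 2.0, 2.0], travel=[[-0.4, -0.85, 0], [-0.21, -0.92, 0], [-0.02, -0.94, 0], [0.18, -0.92, 0], [0.37, -0.87, 0], [0.54, -0.77, 0], [0.69, -0.64, 0], [0.81, -0.48, 0], [0.89, -0.31, 0], [0.93, -0.11, 0]], delta_rot=[[0, 0, 0], [0, 0, 0], [0, 0, 0], [0, 0, 0], [0, 0, 0], [0, 0, 0], [0, 0, 0], [0, 0, 0], [0, 0, 0], [0, 0, 0]])

```text
time: 12.22
position: [0.534, -0.1058, 0.2066]
eef_rot: [179.9, 0.1, -180.0]
contact_force: [1.4, 7.8, -1.3]
opening: 0.0236
grip_force: 20.0
```

step_arm(fingers=[2.0, 2.0, 2.0, 2.0, 2.0, 2.0, 2.0, 2.0, 2.0], travel=[[0.94, 0.08, 0], [0.9, 0.28, 0], [0.82, 0.46, 0], [0.71, 0.62, 0], [0.57, 0.75, 0], [0.4, 0.85, 0], [0.21, 0.92, 0], [0.02, 0.94, 0], [0, 0, 0]], delta_rot=[[0, 0, 0], [0, 0, 0], [0, 0, 0], [0, 0, 0], [0, 0, 0], [0, 0, 0], [0, 0, 0], [0, 0, 0], [0, 0, 0]])

```text
time: 13.35
position: [0.4877, -0.0565, 0.2066]
eef_rot: [180.0, -0.0, -179.9]
contact_force: [1.6, 0.7, -1.5]
opening: 0.0235
grip_force: 20.0
```

Final two rows slowly, to the stop.

step_arm(fingers=[2.0, 2.0, 2.0, 2.0, 2.0], travel=[[-0.09, 0.46, 0], [-0.09, 0.46, 0], [-0.18, 0.43, 0], [-0.19, 0.43, 0], [0, 0, 0]], delta_rot=[[0, 0, 0], [0, 0, 0], [0, 0, 0], [0, 0, 0], [0, 0, 0]])

```text
time: 13.98
position: [0.4931, -0.0391, 0.2065]
eef_rot: [180.0, -0.0, -180.0]
contact_force: [-4.3, 0.8, 3.3]
opening: 0.0233
grip_force: 20.0
```

step_arm(fingers=[6, 6, 6, 6, 6, 6, 6, 6, 6], travel=[[0, 0, 0], [0, 0, 0], [0, 0, 0], [0, 0, 0], [0, 0, -2], [0, 0, -4], [0, 0, -4], [3, 0, 0], [0, 0, 0]], delta_rot=[[0, 0, 0], [0, 0, 0], [0, 0, 0], [0, 0, 0], [0, 0, 0], [0, 0, 0], [0, 0, 0], [0, 0, 0], [0, 0, 0]])

```text
time: 15.1
position: [0.4624, -0.0395, 0.3074]
eef_rot: [179.9, 0.1, -180.0]
contact_force: [0.1, 0.2, 0.3]
opening: 0.0601
grip_force: 0.0
```

```bash
python3 - <<'E'
from h import *
o=r.get_obs(); print(o['position'],o['contact_force'],o['opening'])
p=cams.read_camera('side')
for t,z in [('cup_centre',.1315),('platform_a_top',.1),('knob_a_centre',.218)]:
    for q in mark_of(p,t)[:2]: print(t,q,atz(p,q['uv'],z).round(4))
cv2.imwrite('pics/s4.png',cv2.resize(p['pixels'][130:270,270:450],None,fx=4,fy=4))
E
```

```text
[ 0.46238871 -0.03953391  0.30738756] [0.13411382 0.21078706 0.27585369] 0.06014669068739378
cup_centre {'uv': [337.0, 187.5], 'score': 0.67} [ 0.6011 -0.0888  0.1315]
platform_a_top {'uv': [339.2, 197.9], 'score': 0.68} [ 0.5972 -0.0933  0.1   ]
knob_a_centre {'uv': [360.2, 171.5], 'score': 0.69} [ 0.4943 -0.0235  0.218 ]
```

View pics/s4.png

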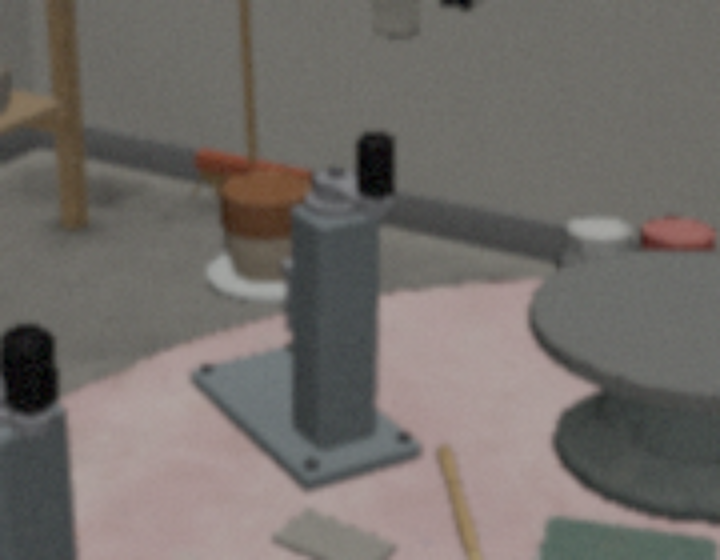

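The cup (crop 265,225) stands upright on the raised platform. The knob is back at its start side (375,165), free of the gripper, and lift B looks untouched.

```bash
python3 -c "
from plant import r
print(r.sign_off())"
```

```text
the job is handed in; nothing more can be done
None
```

I wound the cup's lift up two full turns clockwise to about its stop, let go of the knob and handed the job in; the cup was upright on the raised platform and I never touched the other lift, but the hand-in returned no verdict.

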